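Lock the bayonet lid on the sample mill

ROBOT

A 6-joint arm with a two-finger parallel gripper is mounted at the origin on the work surface. World frame = base frame: x ahead of the robot, y to its left, z up, the work surface at z = 0. Lengths are in mm, angles in rad, forces in N, time in s.
With the tool pointing down it reaches from about 300 to 1000 mm from the base axis. Payload 5.1 kg.
Tool frame: the origin (TCP) lies at the very end of the fingers, on their centre line; the grasp point (between the pads) lies 19 mm behind it; x points along the fingers, z is the direction in which the jaws open and shut, and the axes are right-handed (so a half turn about x gives the same grasp; the last joint's range is limited). The gripper opens to 95 mm and grips with 3 to 60 N. Pads are 20 mm wide; open, the fingers measure 119 mm over their backs; the gripper's body (75 mm by 180 mm) begins 59 mm behind the grasp point.
Start: joints at [-0.083, 0.124, 1.65, -0, 1.367, -0.083], TCP at [649.988, -0.028, 214.656] pointing down, gripper open.
Joint ranges: [-2.61, 2.61], [-1.02, 2.33], [0.03, 2.71], [-1.35, 4.49], [0.32, 2.68], [-2.91, 2.91]. Speed limits (rad/s): [2.57, 2.57, 3.14, 3.14, 3.14, 3.14].

INTERFACE

Orientations are given as a unit quaternion [w, x, y, z].
In Python, from station import sensors, optics, finish_job gives the robot as it stands.
- The arm moves only by the shell command python3 -m pendant 'ROWS' [OPENING] [FORCE]. ROWS is JSON, a list of rows, each an object with "linear": the shift along the tool's x, y, z in cm, a list of three; "spin": the turn about the tool's x in degrees. A call has 1 to 8 rows; each row shifts and turns the commanded pose from where the row before left it, along the tool's axes as they then stand; what a row does not reach is not made up. A row lasts 1/12 s, in which the tool goes at most 41.7 mm and 7.16 degrees, less where a joint would pass 70% of its speed; a pose out of reach is approached as far as the arm can. A call with a gripper value outside its range is refused whole. OPENING is the finger opening in cm, from 0 to 9.51, set as the call begins (- or left out, the last holds). The fingers move at their own pace and stop on an object; FORCE is the grip in N (left out, the last holds). Time passes only in rows, so rows that do not move let the fingers close. It gives the time, the measured TCP pose, the force and the opening at its end, in the units of the state.
- sensors.state(): the state, without advancing time (a new reading comes with each control period).
- optics.capture(name): name is "scene" or "side" or "wrist"; returns a dict with "frame" (400x640x3 uint8, red, green, blue), "mtx" (3x3 intrinsics, pixels), "xyz" and "rotation" of the camera in the world. Camera axes: x right, y up, looking along -z (the intrinsics and any distortion apply to the point x, -y, -z); pixel columns grow to the right and rows downward; lengths in mm; the calibration is good to about 2 mm. A picture is of the moment at which its call begins. There is no depth.
- finish_job(): hands the job in, once; it reports no verdict.
Trained networks look in a picture, given as the dict that the camera call returned (one of the last four; its "shot" number tells which), for a name from the list of things; names that differ only in an ending like _2 or _b are one class to them, and where a whole thing is asked for, a point or a joint stands for the part that bears it (a point fixed in the world has none). Each returns a list of dicts, best first, with "conf" (0 to 1); they miss things now and then, are a little off and sometimes report something else, mostly with a low value. They report only what shows in the picture. A call takes as long as a camera call.
- optics.silhouettes(label, picture): "pixels" (400x640 bool, what is visible of it) and "extent" ([left, top, width, height] in pixels, round what is visible of it).
The state is a dict: "time_s": time; "q": joint angles; "joint_velocities": joint speeds; "joint_efforts": joint torques, N m; "tool_pos": TCP position; "eef_rot": TCP orientation; "force": force on the tool from outside, world axes, zero at the start; "ft_torque": the same for the moment, N m; "grip_width": finger opening in mm.
Only numpy, scipy, OpenCV 4.12 (cv2) and the standard library are available. Lean on these libraries where they do the work, as an engineer would, in place of code of your own. Each camera call takes 0.05 s, during which the arm holds its last target.

TASK

Close the sample mill: take the lid that has two round pins sticking out of its sides, let it down into the mill's collar with the pins going through the two gaps, press it gently down on the sprung seal and turn it clockwise (seen from above) until the pins are fully home under the ramps and it is tight, then let go. Leave the other two lids where they stand.

Things in the scene. Friction and masses are not known exactly. Their poses are not given: they have to be found in the camera images.
- lid_center (a point): The mill's lid, loose, 0.25 kg steel: round plug 58 mm across, 34 high; on top a bar handle 52 long (x), 14 wide (y: grip across this), from 34 to 76 above the underside; near the bottom a 16 mm round pin on each side in line with the bar, 104 tip to tip, axis 10 above the underside. Same after half a turn. Site at its centre, 38 above the underside; x along bar and pins, z up.
- mill_mouth (a point): Fixed white mill, 170x200x100 mm, metal collar on top. Site on collar axis, on the black sprung seal plate at rest, 110 above bench; z up. Rim 26 above point, ramps to 30. Opening 76 across, 120 at two opposite gaps, each 60 degrees wide, centred 75 degrees counter-clockwise of x. Turned clockwise, ramps cam the lid down 2.5; locked with bar along x, stops 7 degrees past. Seal: 2 N, then 1.5 N/mm, 9 mm.
- plain_lid_center (a point): Bystander, leave it: a lid without pins, plug 58 mm in diameter, 34 high. Same steel bar handle on top (52 long x 14 wide, from 34 to 76 above the underside). Site at its centre, half-way up, 38 above the underside; x along the bar, z up.
- wide_lid_center (a point): Bystander, leave it: a lid without pins, a 92 mm round flange (12 to 24 above the underside) on a 60 mm foot. Same steel bar handle on top (52 long x 14 wide, from 34 to 76 above the underside). Site at its centre, half-way up, 38 above the underside; x along the bar, z up.

How it is judged (in metres and radians):
On the way:
1. the lid stands down in the collar, its pins through the gaps (horizontal distance between lid_center and mill_mouth below 0.015 m and z of lid_center in the frame of mill_mouth below 0.0405 m), for 0.1 s.
At the end, for the whole second after the job is handed in: The pinned lid is at rest in the collar, within 12 mm of its axis and upright (0.1 rad), turned so that its bar is within 16 degrees (0.28 rad) of the mill's x axis, and cammed down at least 1 mm below its free standing height on the seal (its centre less than 37 mm above the mouth site) (horizontal distance between lid_center and mill_mouth below 0.012 m and angle between the x axis of lid_center and the x axis of mill_mouth, either way round below 0.28 rad and z of lid_center in the frame of mill_mouth between 0.028 and 0.037 m and angle between lid_center's own z axis and vertical below 0.1 rad and linear speed of lid below 0.02 m/s); the robot touches nothing.
It fails at once if one of the other lids was moved more than 30 mm (distance of any of plain_lid_center, wide_lid_center from where it was at the start of the episode above 0.03 m).
It also fails if it takes over 48 s, if anything falls off the work surface, if the arm or the gripper's body presses on something with over 40 N, if the wrist force passes 120 N, or if a joint passes its speed limit or range.

## Working session

There is one attempt and no reset: what is moved stays moved. The work goes in short steps, Python scripts to look and compute and a shell command to move; the robot and the scene stay as the last step left them, time stands still between calls to the robot, and variables do not carry over. Pictures are saved under pics/ and viewed, and the job is handed in when it is done.

```bash
ls; mkdir -p pics; python3 - <<'E'
from station import sensors, optics
import cv2, numpy as np, pickle
s=sensors.state(); print({k:np.round(v,3).tolist() for k,v in s.items()})
for n in ["scene","side","wrist"]:
    p=optics.capture(n)
    cv2.imwrite(f"pics/{n}0.png",p["frame"][:,:,::-1])
    print(n,np.round(p["mtx"],1).tolist(),np.round(p["xyz"],1),np.round(p["rotation"],3).tolist(),[k for k in p])
    for l in ["lid_center","mill_mouth","plain_lid_center","wide_lid_center"]:
        try:
            for d in optics.silhouettes(l,p)[:3]: print(l,round(d["conf"],2),d["extent"])
        except Exception as e: print(l,e)
    pickle.dump(p,open(f"{n}0.pkl","wb"))
E
```

```text
pics
{'time_s': 0.0, 'q': [-0.083, 0.125, 1.652, 0.0, 1.368, -0.083], 'joint_velocities': [-0.001, -0.001, 0.0, -0.001, -0.0, 0.001], 'joint_efforts': [-0.001, -41.76, -35.994, 0.077, 0.049, -0.0], 'tool_pos': [649.356, 0.032, 213.382], 'eef_rot': [0.706, 0.0, 0.708, 0.0], 'force': [-0.676, 0.097, 0.119], 'ft_torque': [0.039, 0.05, -0.012], 'grip_width': 94.964}
scene [[417.9, 0.0, 320.5], [0.0, 417.9, 199.9], [0.0, 0.0, 1.0]] [1038.1 -373.2  777.1] [0.831, 0.322, 0.165, 0.422] ['frame', 'mtx', 'xyz', 'rotation', 'shot']
lid_center 0.67 [302.2, 171.3, 38.3, 31.3]
mill_mouth 0.72 [164.2, 222.2, 136.9, 134.6]
plain_lid_center 0.58 [357.6, 216.4, 28.2, 34.4]
wide_lid_center 0.77 [394.3, 172.4, 26.5, 20.1]
wide_lid_center 0.46 [163.3, 225.0, 136.9, 132.2]
side [[427.9, 0.0, 320.9], [0.0, 427.9, 198.4], [0.0, 0.0, 1.0]] [299.2 546.6 584.3] [-0.207, -0.098, 0.424, 0.876] ['frame', 'mtx', 'xyz', 'rotation', 'shot']
lid_center 0.97 [341.4, 237.6, 49.6, 50.5]
mill_mouth 0.91 [313.6, 104.3, 99.7, 93.1]
plain_lid_center 0.61 [258.9, 213.1, 33.5, 43.5]
wide_lid_center 0.83 [232.5, 298.8, 60.1, 69.5]
wrist [[303.1, 0.0, 318.0], [0.0, 303.1, 201.5], [0.0, 0.0, 1.0]] [648.8  75.8 385.6] [0.991, -0.137, 0.001, -0.0] ['frame', 'mtx', 'xyz', 'rotation', 'shot']
lid_center 0.62 [103.2, 99.1, 77.7, 75.0]
mill_mouth 0.84 [201.0, 309.6, 131.9, 37.5]
```

View pics/scene0.png

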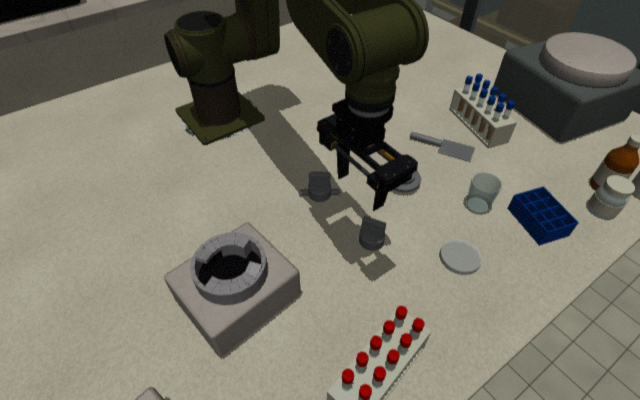

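View pics/side0.png

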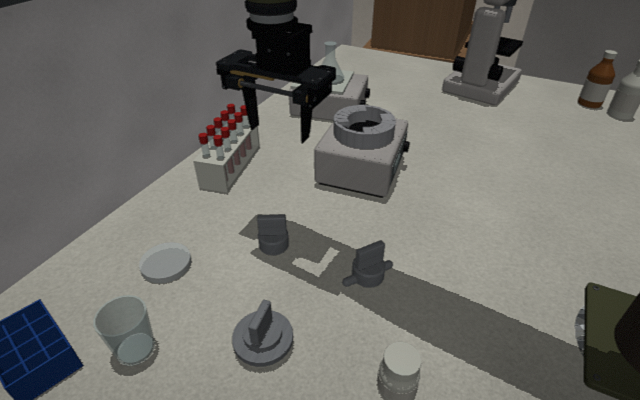

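View pics/wrist0.png

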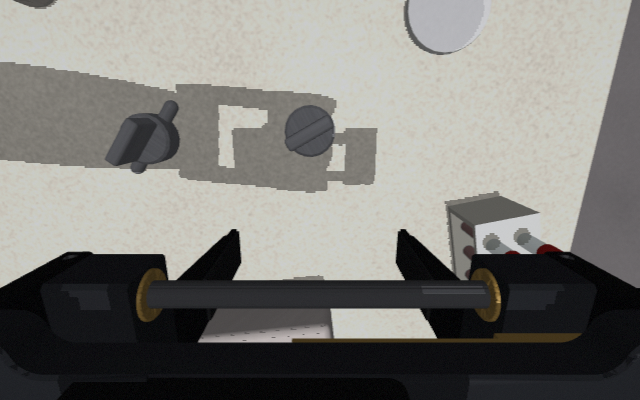

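The scene picture shows the pinned lid at about (320,186), the plain lid at (372,233), the wide lid at (405,180) and the mill collar at (230,265). In the side picture the pinned lid is at (370,265), its pins at the lower left and right. I'll enlarge the crops to measure.

```bash
cat > h.py <<'E'
import numpy as np, pickle, cv2
from scipy.spatial.transform import Rotation as R
def rot(p): q=np.asarray(p["rotation"],float); return R.from_quat(q[[1,2,3,0]]).as_matrix()
def ray(p,u,v):
    d=np.linalg.inv(p["mtx"])@np.array([u,v,1.0]); d=rot(p)@(d*[1,-1,-1]); return np.array(p["xyz"]),d
def atz(p,u,v,z):
    o,d=ray(p,u,v); return o+d*(z-o[2])/d[2]
def proj(p,X):
    X=np.atleast_2d(X); c=(X-p["xyz"])@rot(p)*[1,-1,-1]; uv=c@p["mtx"].T; return uv[:,:2]/uv[:,2:]
def lid_pts(x,y,z0,th):
    # feature outlines of pinned lid, z0 underside
    c,s=np.cos(th),np.sin(th); T=lambda a:np.array(a)@np.array([[c,s,0],[-s,c,0],[0,0,1]])+[x,y,z0]
    bar=T([[sx*26,sy*7,76] for sx,sy in [(1,1),(1,-1),(-1,-1),(-1,1)]])
    a=np.linspace(0,2*np.pi,40); disc=T(np.c_[29*np.cos(a),29*np.sin(a),34+0*a])
    bot=T(np.c_[29*np.cos(a),29*np.sin(a),0*a])
    pins=T([[52,0,10],[-52,0,10]])
    return bar,disc,bot,pins
def mill_pts(x,y,z,th):
    a=np.linspace(0,2*np.pi,60); g=th+np.radians(75)
    inner=np.c_[x+38*np.cos(a),y+38*np.sin(a),z+26+0*a]
    outs=[]
    for k in (0,np.pi):
        b=np.linspace(-np.pi/6,np.pi/6,12)+g+k
        outs.append(np.c_[x+60*np.cos(b),y+60*np.sin(b),z+26+0*b])
    box=np.array([[sx*85,sy*100,-10] for sx,sy in [(1,1),(1,-1),(-1,-1),(-1,1)]])
    c,s=np.cos(th),np.sin(th); box=box@np.array([[c,s,0],[-s,c,0],[0,0,1]])+[x,y,z]
    return inner,outs,box
def draw(img,p,pts,col,closed=True,k=1,off=(0,0)):
    uv=((proj(p,pts)-off+0.5)*k).astype(np.int32); cv2.polylines(img,[uv.reshape(-1,1,2)],closed,col,1)
def crop(p,box,k):
    l,t,w,h=box; return cv2.resize(p["frame"][t:t+h,l:l+w,::-1],None,fx=k,fy=k,interpolation=cv2.INTER_CUBIC).copy()
E
python3 - <<'E'
from h import *
S={n:pickle.load(open(f"{n}0.pkl","rb")) for n in ["scene","side","wrist"]}
def grid(im,b,k,st):
    for x in range(b[0]//st*st,b[0]+b[2],st): cv2.putText(im,str(x),((x-b[0])*k,9),0,.35,(0,0,255),1); cv2.line(im,((x-b[0])*k,0),((x-b[0])*k,4),(0,0,255),1)
    for y in range(b[1]//st*st,b[1]+b[3],st): cv2.putText(im,str(y),(0,(y-b[1])*k),0,.35,(0,0,255),1)
A=[("side",(330,230,70,60),5),("scene",(290,160,70,60),5)]
out=np.hstack([crop(S[n],b,k) for n,b,k in A])
ims=[]
for n,b,k in A:
    i=crop(S[n],b,k); grid(i,b,k,10); ims.append(i)
cv2.imwrite("pics/lidcrop.png",np.hstack(ims))
ims=[]
for n,b,k in [("side",(305,95,115,105),3),("scene",(160,215,145,105),3)]:
    i=crop(S[n],b,k); grid(i,b,k,10); ims.append(i)
cv2.imwrite("pics/millcrop.png",np.hstack(ims))
for n,u,v,z in [("side",370,250,76),("scene",319,173,76),("wrist",130,141,76)]: print(n,atz(S[n],u,v,z))
for n,u,v,z in [("side",364,125,136),("scene",229,262,136)]: print(n,atz(S[n],u,v,z))
E
```

```text
side [448.71093905  59.03259617  76.        ]
scene [446.72138042  51.75335996  76.        ]
wrist [459.29920564  51.65350319  76.        ]
side [ 579.74248014 -229.0262949   136.        ]
scene [ 589.8176634  -255.14345992  136.        ]
```

View pics/lidcrop.png

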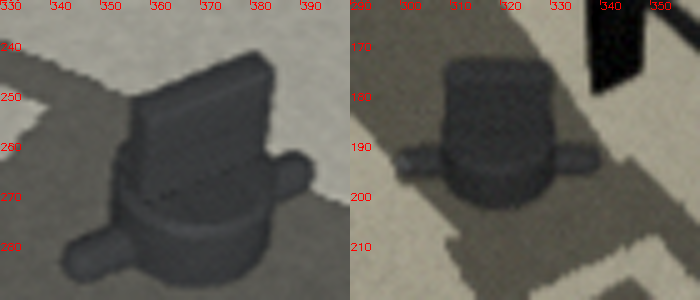

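View pics/millcrop.png

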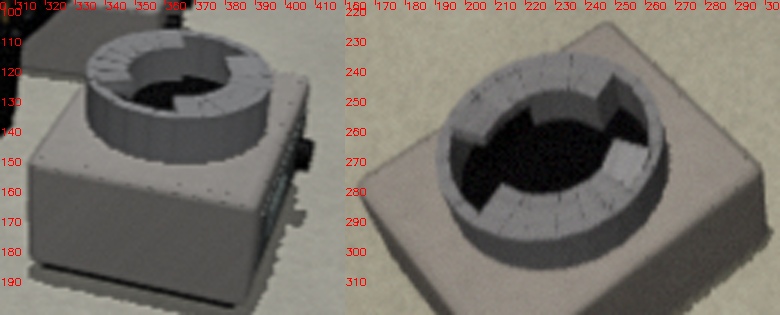

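```bash
cat > fit.py <<'E'
from h import *
from scipy.optimize import least_squares
S={n:pickle.load(open(f"{n}0.pkl","rb")) for n in ["scene","side","wrist"]}
# mill: box corners
obs={"scene":[(246.7,222.3),(300,271.5),(165,275)],"side":[(406.7,120),(315,148.3),(391,164)]}
for th0 in np.radians([20,65,110,155,200]):
    def res(q):
        b=mill_pts(q[0],q[1],110,q[2])[2]; r=[]
        for n,o in obs.items():
            uv=proj(S[n],b)
            for p in o: r.append(uv[np.argmin(np.hypot(*(uv-p).T))]-p)
        return np.ravel(r)
    f=least_squares(res,[585,-242,th0],diff_step=1e-4,loss="soft_l1"); print("mill",np.round(f.x[:2],1),np.degrees(f.x[2]).round(1),f.cost.round(1),res(f.x).round(1))
# lid: order pins (p0,p1), bar top ends
def lres(q,n,o):
    bar,disc,bot,pins=lid_pts(q[0],q[1],0,q[2])
    ends=np.array([(bar[0]+bar[1])/2,(bar[2]+bar[3])/2])
    X=np.vstack([pins*[1,1,1],ends]); return np.ravel(proj(S[n],X)-o)
def side(): pass
# side crop: pin tips, bar top edge mid ends
O={"side":[(343,282.5),(391.5,263.5),(355.5,250),(383,240.5)],"scene":[(299,192),(340,191.5),(309,173.5),(330,173.5)],
}
for ns in (["side"],["scene"],["side","scene"]):
    best=None
    for t in np.arange(0,6.28,.5):
      for flip in (0,1):
        def rr(q):
            r=[]
            for n in ns:
                o=np.array(O[n],float); 
                if n=="scene" and flip: o=o[[1,0,3,2]]
                r.append(lres(q,n,o))
            return np.ravel(r)
        f=least_squares(rr,[450,55,t],x_scale=[1,1,.02],loss="soft_l1")
        if best is None or f.cost<best.cost: best=f
    print(ns,best.x[:2].round(1),np.degrees(best.x[2])%180,best.cost,best.fun.round(1))
E
python3 fit.py
```

```text
mill [ 589.6 -257. ] 6.7 9.3 [ 0.9 -2.3  0.6 -0.9 -3.8  0.7  2.6 -0.8 -2.3 -0.3 -0.1 -0.8]
mill [ 589.6 -257. ] 186.7 9.3 [ 0.9 -2.3  0.6 -0.9 -3.8  0.7  2.6 -0.8 -2.3 -0.3 -0.1 -0.8]
mill [ 595.  -251.5] 104.6 39.3 [-14.2  -1.4   4.6   1.1   0.5  -0.2   0.5   0.3  -6.5  -0.4  11.9  -5.2]
mill [ 589.6 -257. ] 726.7 9.3 [ 0.9 -2.3  0.6 -0.9 -3.8  0.7  2.6 -0.8 -2.3 -0.3 -0.1 -0.8]
mill [ 589.6 -257. ] 186.7 9.3 [ 0.9 -2.3  0.6 -0.9 -3.8  0.7  2.6 -0.8 -2.3 -0.3 -0.1 -0.8]
['side'] [452.6  49.6] 52.86947365223664 1.8728572700421007 [-1.6 -0.2  0.2 -0.8  1.   0.5 -0.   0.4]
['scene'] [448.   52.2] 54.60153227083916 0.2538284963033477 [-0.   0.2  0.1  0.3 -0.3 -0.2  0.2 -0.4]
['side', 'scene'] [451.4  50.2] 53.27184361346815 4.801993791111414 [-1.1  0.4  0.6 -0.5  1.6  1.1  0.5  0.8  0.3  1.8  0.1  1.   0.4  0.9
 -0.2  0.8]
```

```bash
python3 - <<'E'
from h import *
S={n:pickle.load(open(f"{n}0.pkl","rb")) for n in ["scene","side","wrist"]}
ims=[]
for n,b,k in [("side",(305,95,115,105),3),("scene",(160,215,145,105),3)]:
    i=crop(S[n],b,k); inn,outs,box=mill_pts(589,-257,110,np.radians(7))
    draw(i,S[n],inn,(0,255,255),True,k,b[:2]); draw(i,S[n],box,(0,255,0),True,k,b[:2])
    for o in outs: draw(i,S[n],o,(0,0,255),False,k,b[:2])
    ims.append(i)
cv2.imwrite("pics/millov.png",np.hstack(ims))
E
```

```text
(no output)
```

View pics/millov.png

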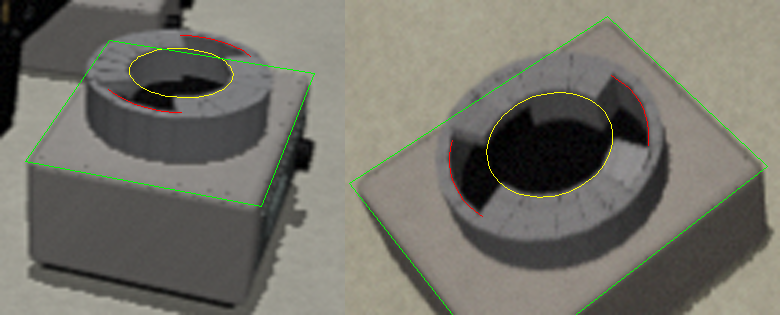

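The overlay fits: collar near (589,-257) with x axis at about 7°, lid near (450,51) with its bar at about 53.5°. I'll move above the lid and look again with the wrist camera.

```bash
python3 - <<'E'
from h import *
S={n:pickle.load(open(f"{n}0.pkl","rb")) for n in ["scene","side","wrist"]}
print(atz(S["side"],272,216,76),atz(S["scene"],373,221,76),"wide",atz(S["side"],262,318,76))
E
python3 -m pendant '[{"linear":[0,1.02,-4],"spin":0},{"linear":[0,1.02,-4],"spin":0},{"linear":[0,1.02,-4],"spin":0},{"linear":[0,1.02,-4],"spin":0},{"linear":[0,1.02,-4],"spin":0},{"linear":[0,0,0],"spin":6},{"linear":[0,0,0],"spin":6},{"linear":[0,0,0],"spin":6}]' 6 40
python3 -m pendant '[{"linear":[1,0,0],"spin":6},{"linear":[1,0,0],"spin":6},{"linear":[1,0,0],"spin":6.5},{"linear":[0,0,0],"spin":0},{"linear":[0,0,0],"spin":0}]'
cat > look.py <<'E'
import sys
from h import *
from station import sensors, optics
tag=sys.argv[1]
s=sensors.state(); q=s["eef_rot"]; M=R.from_quat([q[1],q[2],q[3],q[0]]).as_matrix()
print("t",s["time_s"],"tcp",np.round(s["tool_pos"],1),"x",M[:,0].round(3),"phi",np.degrees(np.arctan2(M[1,2],M[0,2])).round(2),"F",np.round(s["force"],1),"T",np.round(s["ft_torque"],2),"w",round(s["grip_width"],1),"q",np.round(s["q"],2))
for n in sys.argv[2:]:
    p=optics.capture(n); pickle.dump(p,open(f"{n}_{tag}.pkl","wb")); cv2.imwrite(f"pics/{n}_{tag}.png",p["frame"][:,:,::-1])
E
python3 look.py a wrist scene
```

```text
[639.27258011  58.27617067  76.        ] [637.36624517  58.36079504  76.        ] wide [536.12812896 253.00985963  76.        ]
time_s: 1.42
tool_pos: [449.2, 51.2, 215.0]
eef_rot: [0.699, 0.112, 0.698, -0.112]
force: [0.3, -0.4, -0.3]
grip_width: 60.2
time_s: 1.83
tool_pos: [449.6, 51.0, 184.3]
eef_rot: [0.672, 0.22, 0.672, -0.221]
force: [0.1, 0.2, 0.7]
grip_width: 60.2
t 1.8333 tcp [449.6  51.  184.3] x [-0.001 -0.    -1.   ] phi -36.34 F [0.1 0.2 0.7] T [0.05 0.04 0.03] w 60.2 q [-0.01 -0.31  2.11 -0.    1.35  0.63]
```

View pics/wrist_a.png

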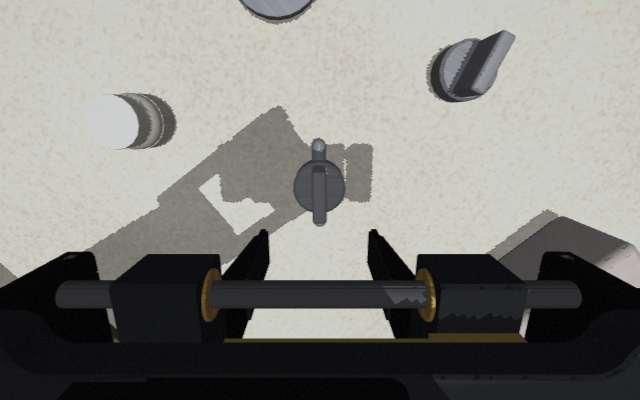

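The pinned lid sits midway between the fingers in the wrist picture (plug centre about (319,187)), with the bar vertical in the image, so the yaw is right. A quick fit will confirm its position.

```bash
python3 - <<'E'
from h import *
p=pickle.load(open("wrist_a.pkl","rb"))
ims=[]
b=(260,120,120,120);k=4
for q in [(449.5,51,53.5),(450,49,53.5)]:
    i=crop(p,b,k); bar,d,bot,pins=lid_pts(q[0],q[1],0,np.radians(q[2]))
    for a,c in ((bar,(0,255,0)),(d,(0,255,255)),(bot,(0,0,255)),(pins,(255,0,0))): draw(i,p,a,c,True,k,b[:2])
    ims.append(i[:,:390])
cv2.imwrite("pics/ov_a.png",np.hstack(ims))
E
```

```text
(no output)
```

View pics/ov_a.png

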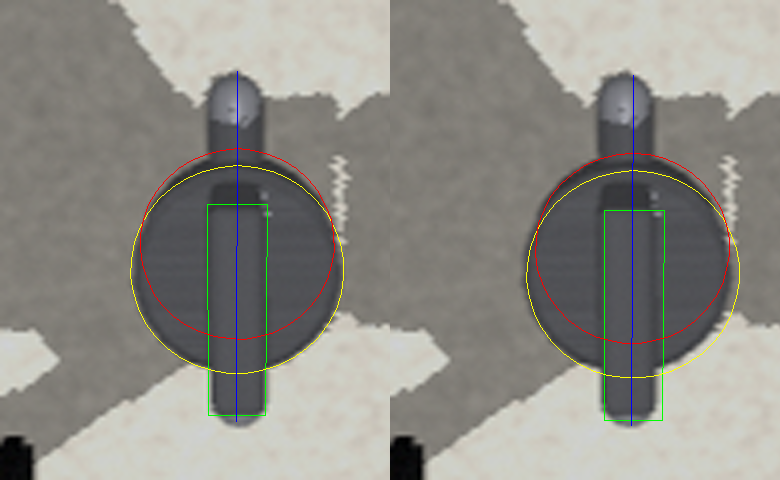

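```bash
python3 -m pendant '[{"linear":[3.5,0,0],"spin":0},{"linear":[3.5,0,0],"spin":0},{"linear":[3.5,0,0],"spin":0},{"linear":[2.5,0,0],"spin":0},{"linear":[1.2,0,0],"spin":0},{"linear":[0,0,0],"spin":0}]'
python3 look.py b wrist
```

```text
time_s: 2.43
tool_pos: [447.6, 51.0, 39.8]
eef_rot: [0.67, 0.22, 0.674, -0.222]
force: [0.8, 0.3, -1.1]
grip_width: 60.3
t 2.4333 tcp [447.6  51.   39.8] x [-0.006  0.    -1.   ] phi -36.42 F [ 0.8  0.3 -1.1] T [-0.02  0.07 -0.01] w 60.3 q [-0.01 -0.14  2.23 -0.    1.06  0.63]
```

View pics/wrist_b.png

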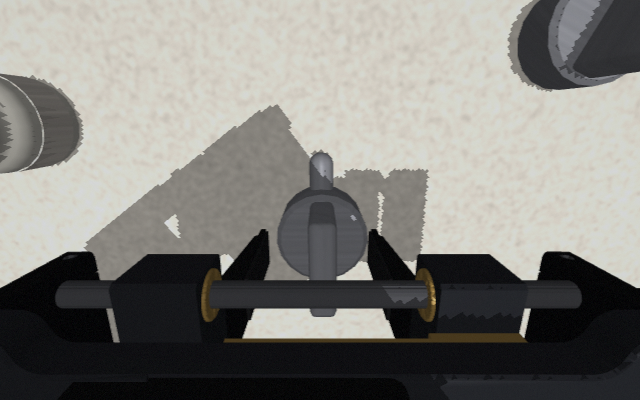

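The fingers straddle the bar (now at u about 322) with nothing touching. Closing.

```bash
python3 -m pendant '[{"linear":[0,0,0],"spin":0},{"linear":[0,0,0],"spin":0},{"linear":[0,0,0],"spin":0},{"linear":[0,0,0],"spin":0},{"linear":[0,0,0],"spin":0},{"linear":[0,0,0],"spin":0}]' 0.5 50
python3 look.py c
```

```text
time_s: 2.98
tool_pos: [450.4, 51.0, 43.2]
eef_rot: [0.672, 0.222, 0.671, -0.221]
force: [0.2, 0.8, 0.0]
grip_width: 25.6
t 2.9833 tcp [450.4  51.   43.2] x [ 0.001 -0.    -1.   ] phi -36.49 F [0.2 0.8 0. ] T [ 0.    0.03 -0.  ] w 25.6 q [-0.01 -0.14  2.22 -0.    1.06  0.63]
```

```bash
python3 -m pendant '[{"linear":[0.1,0,0],"spin":0},{"linear":[0,0,0],"spin":0},{"linear":[0,0,0],"spin":0},{"linear":[0,0,0],"spin":0},{"linear":[0,0,0],"spin":0},{"linear":[0,0,0],"spin":0}]'
python3 look.py d
```

```text
time_s: 3.48
tool_pos: [450.0, 50.9, 41.5]
eef_rot: [0.672, 0.221, 0.672, -0.221]
force: [0.7, -0.0, -0.4]
grip_width: 13.6
t 3.4833 tcp [450.   50.9  41.5] x [-0. -0. -1.] phi -36.5 F [ 0.7 -0.  -0.4] T [-0.08 -0.07 -0.02] w 13.6 q [-0.01 -0.14  2.22 -0.    1.06  0.63]
```

Gripped at 13.6 mm opening. Lifting 18 cm while turning the bar to the gap direction.

```bash
python3 -m pendant '[{"linear":[-3.6,0,0],"spin":-5.7},{"linear":[-3.6,0,0],"spin":-5.7},{"linear":[-3.6,0,0],"spin":-5.7},{"linear":[-3.6,0,0],"spin":-5.7},{"linear":[-3.6,0,0],"spin":-5.7},{"linear":[0,0,0],"spin":0}]'
python3 look.py e wrist scene
```

```text
time_s: 3.98
tool_pos: [453.7, 51.1, 230.1]
eef_rot: [0.71, 0.049, 0.701, -0.048]
force: [1.0, 0.3, -0.7]
grip_width: 13.8
t 3.9833 tcp [453.7  51.1 230.1] x [ 0.014  0.    -1.   ] phi -7.83 F [ 1.   0.3 -0.7] T [ 0.01 -0.12 -0.01] w 13.8 q [-0.01 -0.34  2.05  0.    1.42  0.13]
```

View pics/wrist_e.png

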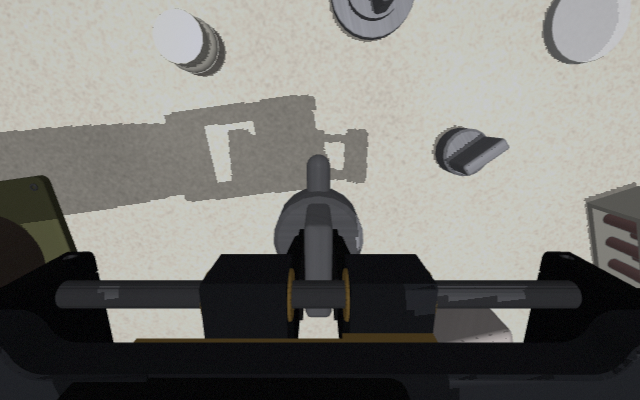

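View pics/scene_e.png

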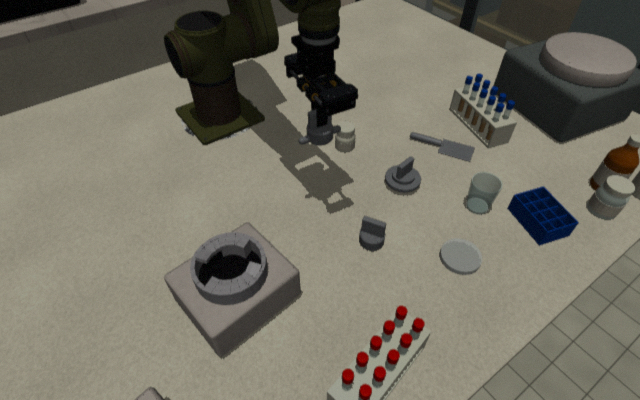

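The lid hangs straight in the fingers (wrist (318,235)); the other lids haven't moved. Carrying it over the mill.

```bash
python3 -m pendant '[{"linear":[0,-3.17,2],"spin":0},{"linear":[0,-3.17,2],"spin":0},{"linear":[0,-3.17,2],"spin":0},{"linear":[0,-3.17,2],"spin":0},{"linear":[0,-3.17,2],"spin":0},{"linear":[0,-3.17,2],"spin":0},{"linear":[0,-3.17,2],"spin":0},{"linear":[0,-3.17,2],"spin":0}]'
python3 -m pendant '[{"linear":[0,-3.17,2],"spin":0},{"linear":[0,0,0],"spin":0},{"linear":[0,0,0],"spin":0},{"linear":[0,0,0],"spin":0},{"linear":[0,0,0],"spin":0}]'
python3 look.py f scene side
```

```text
time_s: 4.75
tool_pos: [571.9, -223.5, 217.3]
eef_rot: [0.703, 0.051, 0.707, -0.049]
force: [0.4, -0.1, -2.5]
grip_width: 13.7
time_s: 5.17
tool_pos: [587.5, -255.1, 219.8]
eef_rot: [0.704, 0.05, 0.706, -0.049]
force: [0.2, 0.1, -2.4]
grip_width: 13.6
t 5.1667 tcp [ 587.5 -255.1  219.8] x [-0.003  0.002 -1.   ] phi -7.97 F [ 0.2  0.1 -2.4] T [0.02 0.02 0.03] w 13.6 q [-0.49  0.1   1.66  0.    1.38 -0.35]
```

```bash
python3 - <<'E'
from h import *
ims=[]
for n,b,k in [("side",(300,70,130,120),3),("scene",(160,160,140,120),3)]:
    p=pickle.load(open(f"{n}_f.pkl","rb")); i=crop(p,b,k); inn,outs,box=mill_pts(589,-257,110,np.radians(7))
    draw(i,p,inn,(0,255,255),True,k,b[:2]); draw(i,p,box,(0,255,0),True,k,b[:2])
    for o in outs: draw(i,p,o,(0,0,255),False,k,b[:2])
    bar,d,bot,pins=lid_pts(589,-257,180,np.radians(82))
    for a,c in ((bar,(0,255,0)),(d,(0,255,255)),(bot,(255,0,255)),(pins,(255,0,0))): draw(i,p,a,c,True,k,b[:2])
    ims.append(i)
cv2.imwrite("pics/ov_f.png",np.hstack(ims))
E
```

```text
(no output)
```

View pics/ov_f.png

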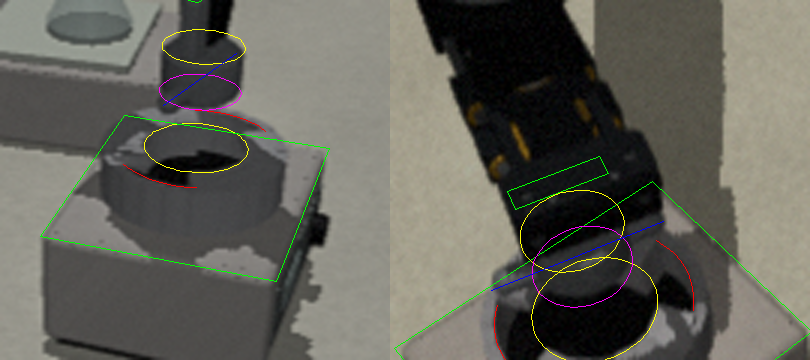

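The lid overlay (pins in blue, underside in magenta) matches the picture, and it is centred over the collar with the pins along the gaps. Lowering in part.

```bash
python3 -m pendant '[{"linear":[1.5,0,0],"spin":0},{"linear":[1.5,0,0],"spin":0},{"linear":[1,0,0],"spin":0},{"linear":[0,0,0],"spin":0}]'
python3 look.py g
python3 -m pendant '[{"linear":[0.7,0,0],"spin":0},{"linear":[0.7,0,0],"spin":0},{"linear":[0.6,0,0],"spin":0},{"linear":[0,0,0],"spin":0},{"linear":[0,0,0],"spin":0}]'
python3 look.py h scene side wrist
```

```text
time_s: 5.6
tool_pos: [586.2, -255.1, 176.6]
eef_rot: [0.703, 0.05, 0.708, -0.048]
force: [-0.7, 0.2, -2.9]
grip_width: 13.6
t 5.6 tcp [ 586.2 -255.1  176.6] x [-0.007  0.004 -1.   ] phi -7.98 F [-0.7  0.2 -2.9] T [0.   0.08 0.01] w 13.6 q [-0.49  0.13  1.71 -0.    1.31 -0.36]
time_s: 6.02
tool_pos: [588.3, -256.6, 161.2]
eef_rot: [0.705, 0.049, 0.706, -0.049]
force: [0.1, 0.2, -1.4]
grip_width: 13.9
t 6.0167 tcp [ 588.3 -256.6  161.2] x [-0.001  0.    -1.   ] phi -8.01 F [ 0.1  0.2 -1.4] T [0.   0.01 0.05] w 13.9 q [-0.49  0.14  1.72  0.    1.28 -0.36]
```

```bash
python3 - <<'E'
from h import *
ims=[]
for n,b,k in [("side",(300,70,130,120),3),("scene",(160,190,140,120),3)]:
    p=pickle.load(open(f"{n}_h.pkl","rb")); ims.append(crop(p,b,k))
cv2.imwrite("pics/ov_h.png",np.hstack(ims))
E
```

```text
(no output)
```

View pics/ov_h.png

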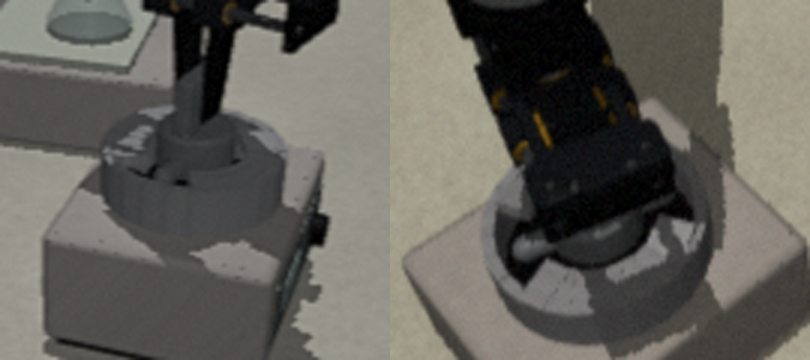

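View pics/wrist_h.png

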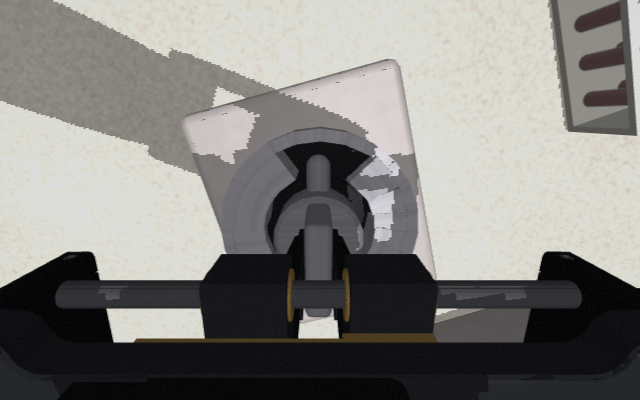

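The wrist picture shows the pin at (318,170) inside the gap, which runs from u of about 277 to 372; the plug is concentric with the collar. Lowering onto the seal.

```bash
python3 -m pendant '[{"linear":[0.4,0,0],"spin":0},{"linear":[0.4,0,0],"spin":0},{"linear":[0.2,0,0],"spin":0},{"linear":[0,0,0],"spin":0},{"linear":[0,0,0],"spin":0},{"linear":[0,0,0],"spin":0}]'
python3 look.py i
python3 -m pendant '[{"linear":[0.1,0,0],"spin":0},{"linear":[0.1,0,0],"spin":0},{"linear":[0.1,0,0],"spin":0},{"linear":[0,0,0],"spin":0},{"linear":[0,0,0],"spin":0},{"linear":[0,0,0],"spin":0}]'
python3 look.py j
```

```text
time_s: 6.67
tool_pos: [588.5, -256.6, 151.6]
eef_rot: [0.705, 0.049, 0.705, -0.049]
force: [-0.6, 0.4, -3.5]
grip_width: 13.9
t 6.6667 tcp [ 588.5 -256.6  151.6] x [-0.  0. -1.] phi -8.0 F [-0.6  0.4 -3.5] T [ 0.02  0.01 -0.01] w 13.9 q [-0.49  0.15  1.73  0.    1.26 -0.36]
time_s: 7.17
tool_pos: [588.6, -256.6, 149.2]
eef_rot: [0.705, 0.049, 0.705, -0.049]
force: [-2.6, 1.5, 4.3]
grip_width: 13.6
t 7.1667 tcp [ 588.6 -256.6  149.2] x [ 0. -0. -1.] phi -8.0 F [-2.6  1.5  4.3] T [ 0.27  0.59 -0.04] w 13.6 q [-0.49  0.15  1.73 -0.    1.26 -0.36]
```

Contact: about 6.8 N over the lid's weight at 2.4 mm compression, which agrees with the spring. Turning clockwise in stages.

```bash
python3 -m pendant '[{"linear":[0,0,0],"spin":4},{"linear":[0,0,0],"spin":4},{"linear":[0,0,0],"spin":4},{"linear":[0,0,0],"spin":4},{"linear":[0,0,0],"spin":4},{"linear":[0,0,0],"spin":4},{"linear":[0,0,0],"spin":4},{"linear":[0,0,0],"spin":0}]'
python3 look.py k
python3 -m pendant '[{"linear":[0,0,0],"spin":4},{"linear":[0,0,0],"spin":4},{"linear":[0,0,0],"spin":4},{"linear":[0,0,0],"spin":4},{"linear":[0,0,0],"spin":4},{"linear":[0,0,0],"spin":0}]'
python3 look.py l scene side wrist
```

```text
time_s: 7.83
tool_pos: [589.1, -257.3, 149.4]
eef_rot: [0.673, 0.219, 0.672, -0.219]
force: [-0.4, -1.1, 1.8]
grip_width: 13.8
t 7.8333 tcp [ 589.1 -257.3  149.4] x [ 0.002 -0.002 -1.   ] phi -36.07 F [-0.4 -1.1  1.8] T [-0.2   0.17 -0.04] w 13.8 q [-0.5   0.15  1.73 -0.    1.26  0.13]
time_s: 8.33
tool_pos: [589.0, -257.1, 149.2]
eef_rot: [0.625, 0.332, 0.624, -0.332]
force: [-0.4, 0.5, 2.8]
grip_width: 13.6
t 8.3333 tcp [ 589.  -257.1  149.2] x [ 0.002 -0.001 -1.   ] phi -55.98 F [-0.4  0.5  2.8] T [-0.12  0.18  0.02] w 13.6 q [-0.49  0.15  1.73 -0.    1.26  0.48]
```

View pics/wrist_l.png

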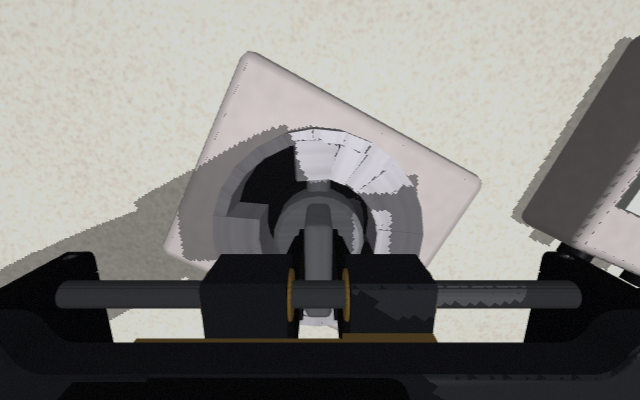

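The pin has gone under the ramp: it no longer shows in the gap and the torque is low. Continuing toward home.

```bash
python3 -m pendant '[{"linear":[0,0,0],"spin":4},{"linear":[0,0,0],"spin":4},{"linear":[0,0,0],"spin":4},{"linear":[0,0,0],"spin":4},{"linear":[0,0,0],"spin":4},{"linear":[0,0,0],"spin":0}]'
python3 look.py m
python3 -m pendant '[{"linear":[0,0,0],"spin":2},{"linear":[0,0,0],"spin":2},{"linear":[0,0,0],"spin":2},{"linear":[0,0,0],"spin":0},{"linear":[0,0,0],"spin":0}]'
python3 look.py n
```

```text
time_s: 8.98
tool_pos: [588.7, -256.3, 148.7]
eef_rot: [0.557, 0.435, 0.557, -0.435]
force: [-0.1, -0.1, 2.4]
grip_width: 14.2
t 8.9833 tcp [ 588.7 -256.3  148.7] x [ 0.  0. -1.] phi -75.97 F [-0.1 -0.1  2.4] T [ 0.07  0.16 -0.08] w 14.2 q [-0.49  0.15  1.73  0.    1.26  0.83]
time_s: 9.4
tool_pos: [588.7, -256.4, 148.7]
eef_rot: [0.534, 0.463, 0.534, -0.463]
force: [0.0, 0.8, 2.3]
grip_width: 13.9
t 9.4 tcp [ 588.7 -256.4  148.7] x [ 0.  0. -1.] phi -81.86 F [0.  0.8 2.3] T [ 0.27  0.14 -0.08] w 13.9 q [-0.49  0.15  1.73  0.    1.26  0.93]
```

```bash
python3 -m pendant '[{"linear":[0,0,0],"spin":1.5},{"linear":[0,0,0],"spin":1.5},{"linear":[0,0,0],"spin":0},{"linear":[0,0,0],"spin":0}]'
python3 look.py o
python3 -m pendant '[{"linear":[0,0,0],"spin":1.5},{"linear":[0,0,0],"spin":1.5},{"linear":[0,0,0],"spin":0},{"linear":[0,0,0],"spin":0}]'
python3 look.py p scene side wrist
```

```text
time_s: 9.73
tool_pos: [588.7, -256.3, 148.7]
eef_rot: [0.522, 0.477, 0.522, -0.477]
force: [-1.0, 1.6, 3.3]
grip_width: 13.3
t 9.7333 tcp [ 588.7 -256.3  148.7] x [ 0.  0. -1.] phi -84.83 F [-1.   1.6  3.3] T [0.38 0.08 0.45] w 13.3 q [-0.49  0.15  1.73  0.    1.26  0.99]
time_s: 10.07
tool_pos: [588.7, -256.3, 148.7]
eef_rot: [0.51, 0.49, 0.51, -0.49]
force: [0.2, 2.4, 3.1]
grip_width: 14.2
t 10.0667 tcp [ 588.7 -256.3  148.7] x [ 0. -0. -1.] phi -87.79 F [0.2 2.4 3.1] T [0.4  0.03 1.36] w 14.2 q [-0.49  0.15  1.73  0.    1.26  1.04]
```

View pics/wrist_p.png

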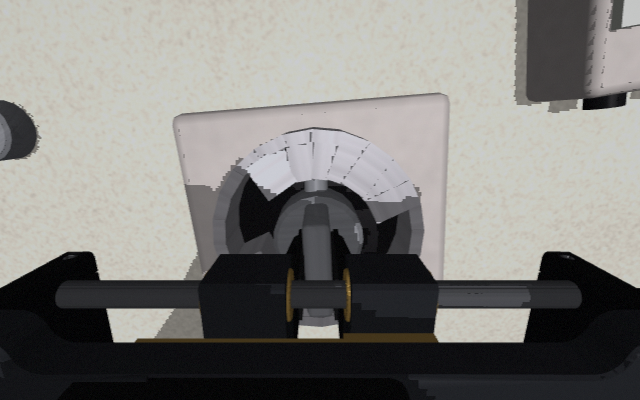

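The torque about the vertical rose from about 0 to 1.4 N·m at 5° past the nominal angle, so it is tight. Releasing and checking before lifting off.

```bash
python3 -m pendant '[{"linear":[0,0,0],"spin":0},{"linear":[0,0,0],"spin":0},{"linear":[0,0,0],"spin":0},{"linear":[0,0,0],"spin":0},{"linear":[0,0,0],"spin":0},{"linear":[0,0,0],"spin":0}]' 5
python3 look.py q
python3 -m pendant '[{"linear":[-1,0,0],"spin":0},{"linear":[-2,0,0],"spin":0},{"linear":[-3,0,0],"spin":0},{"linear":[-3,0,0],"spin":0},{"linear":[-3,0,0],"spin":0},{"linear":[0,0,0],"spin":0},{"linear":[0,0,0],"spin":0}]'
python3 look.py r wrist scene side
```

```text
time_s: 10.72
tool_pos: [588.3, -256.8, 148.3]
eef_rot: [0.508, 0.491, 0.509, -0.491]
force: [-0.4, -0.6, 0.1]
grip_width: 47.5
t 10.7167 tcp [ 588.3 -256.8  148.3] x [-0.  0. -1.] phi -88.04 F [-0.4 -0.6  0.1] T [ 0.01  0.09 -0.04] w 47.5 q [-0.5   0.15  1.73 -0.    1.26  1.04]
time_s: 11.3
tool_pos: [589.8, -257.3, 272.8]
eef_rot: [0.511, 0.492, 0.506, -0.491]
force: [0.9, 0.6, -0.1]
grip_width: 50.0
t 11.3 tcp [ 589.8 -257.3  272.8] x [ 0.006 -0.003 -1.   ] phi -88.01 F [ 0.9  0.6 -0.1] T [0.09 0.2  0.02] w 50.0 q [-0.49  0.08  1.6  -0.    1.45  1.04]
```

```bash
python3 - <<'E'
from h import *
ims=[]
for n,b,k in [("side",(300,70,130,120),3),("scene",(160,190,140,120),3)]:
    p=pickle.load(open(f"{n}_r.pkl","rb")); ims.append(crop(p,b,k))
cv2.imwrite("pics/ov_r.png",np.hstack(ims))
p=pickle.load(open("wrist_r.pkl","rb")); b=(210,90,210,150);k=3
ims=[]
for th in (2.2,7):
    i=crop(p,b,k); bar,d,bot,pins=lid_pts(588.7,-256.5,107.5,np.radians(th))
    for a,c in ((bar,(0,255,0)),(d,(0,255,255))): draw(i,p,a,c,True,k,b[:2])
    ims.append(i[:,100:500])
cv2.imwrite("pics/ov_r2.png",np.hstack(ims))
E
```

```text
(no output)
```

View pics/ov_r.png

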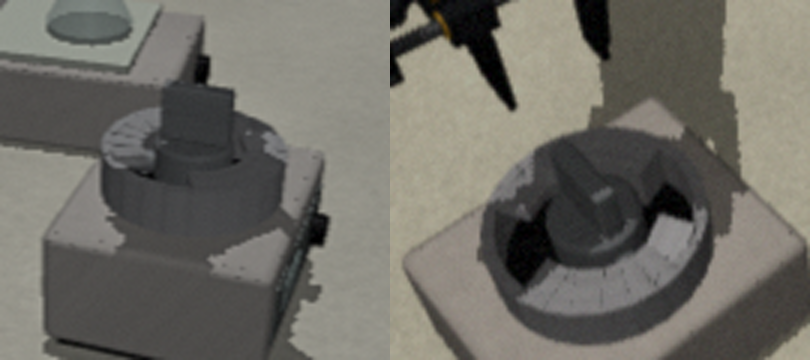

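View pics/ov_r2.png

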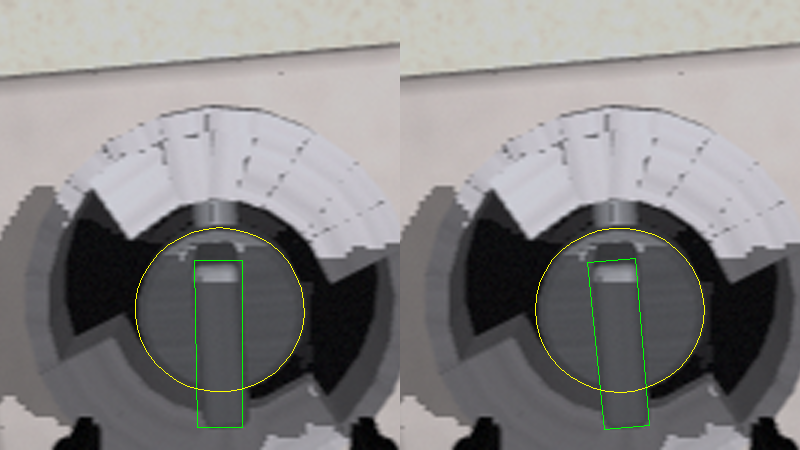

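View pics/wrist_r.png

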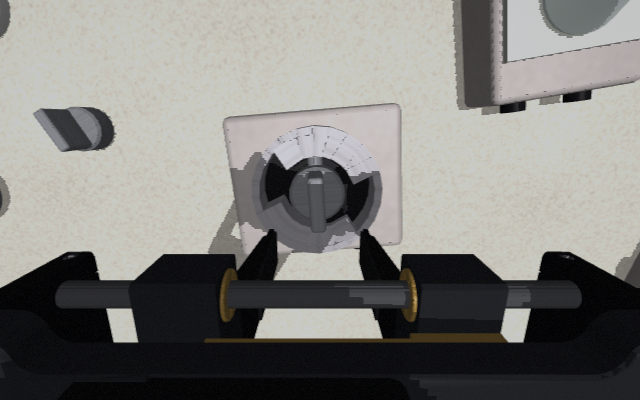

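The wrist picture shows the lid free in the collar with its bar vertical and pins under the ramps. One check of the mill's yaw from its edges, and of the bystanders.

```bash
python3 - <<'E'
from h import *
p=pickle.load(open("wrist_r.pkl","rb"))
def ang(a,b,z): d=atz(p,*b,z)-atz(p,*a,z); return np.degrees(np.arctan2(d[1],d[0])).round(1),np.linalg.norm(d).round(0)
print("far edge",ang((226,117),(399,104),100)); print("right edge",ang((400,106),(402,243),100))
print("left",ang((226,122),(240,232),100))
print("bar",ang((317,183),(319,231),183))
for n in("scene","side"):
    a=pickle.load(open(f"{n}0.pkl","rb"));b=pickle.load(open(f"{n}_r.pkl","rb"))
    cs=[("plain",355,212,35,40),("wide",385,160,40,36)] if n=="scene" else [("plain",255,208,40,50),("wide",228,295,70,75)]
    for nm,l,t,w,h in cs:
        s=cv2.phaseCorrelate(cv2.cvtColor(a["frame"][t:t+h,l:l+w],7).astype(np.float32),cv2.cvtColor(b["frame"][t:t+h,l:l+w],7).astype(np.float32)); print(n,nm,s)
E
```

```text
far edge (np.float64(-83.9), np.float64(189.0))
right edge (np.float64(-173.0), np.float64(161.0))
left (np.float64(-175.2), np.float64(129.0))
bar (np.float64(-175.8), np.float64(45.0))
scene plain ((-0.2490697132477564, -0.6847161395355812), 0.783243350022369)
scene wide ((0.0009799575738611566, 0.26208541808776786), 0.2805800626675288)
side plain ((0.062134291129531505, 0.8554747824968665), 0.3585756649971008)
side wide ((0.036204919935727276, 0.5027102300050572), 0.983022105605514)
```

```bash
python3 look.py z; python3 -c "
from station import finish_job; print(finish_job())"
```

```text
t 11.45 tcp [ 587.9 -256.2  267.1] x [-0.002  0.001 -1.   ] phi -88.0 F [ 0.4  0.6 -1.2] T [ 0.12  0.15 -0.01] w 50.2 q [-0.49  0.08  1.61  0.    1.45  1.04]
the job is handed in; nothing more can be done
None
```

The mill is closed. I lowered the pinned lid through the gaps, pressed it about 3 mm into the seal and turned it about 80° clockwise until it was tight. I then released it, raised the gripper about 12 cm and handed the job in at 11.5 s. `finish_job` gives no verdict, so these are my own last checks:

- **Angle:** the lid is concentric with the collar and its bar is about 2–4° in world yaw. The mill's x axis is at 5–7°, so the bar is within about 5° of it (limit 16°).
- **Tightness:** the turning torque rose to 1.4 N·m at the end of the turn, about 5° past the nominal lock angle.
- **Height:** from the tool height at release, the lid's centre is about 35 mm above the mouth (limit 37 mm). I did not measure the height separately after letting go.
- **Other lids:** the plain and wide lids shifted less than 1 pixel between the first and last pictures. Two of those four comparisons matched only weakly because shadows had changed.

No check failed outright. The mill yaw readings from its different edges disagreed by about 2°.

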